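# Pack the finishing caddy in the casting studio

## Robot

A 6-joint arm with a two-finger parallel gripper is mounted at the origin on the work surface. World frame = base frame: x ahead of the robot, y to its left, z up, the work surface at z = 0. Lengths are in m, angles in rad, forces in N, time in s.
With the tool pointing down it reaches from about 0.325 to 0.9 m from the base axis. Payload 3.5 kg.
Tool frame: the origin (TCP) lies between the finger pads; the fingertips stand 11 mm ahead of it and the grasp point (between the pads) lies 8 mm behind it; z points along the fingers, y is the line along which they close (so a half turn about z gives the same grasp; the last joint's range is limited). The gripper opens to 85 mm and grips with 20 to 120 N. Pads are 22 mm wide; open, the fingers measure 114 mm over their backs; the gripper's body (76 mm by 85 mm) begins 54 mm behind the grasp point. The pads swing forward as they close: fully open they stand 13 mm farther back than shut.
Start: joints at [-1.374, 0.276, -0.026, 1.268, 0, 1.467], TCP at [0.185, -0.597, 0.242] pointing down, gripper open.
Joint ranges: [-3.12, 3.12], [-0.85, 1.88], [-1.08, 1.24], [-1.95, 2.15], [-1.57, 1.53], [-3.14, 3.14]. Speed limits (rad/s): [2.57, 2.57, 3.14, 3.14, 3.14, 3.14].

## Interface

Orientations are given as [roll, pitch, yaw] about the fixed x, y, z axes, in that order (R = Rz(yaw) Ry(pitch) Rx(roll)).
In Python, from cell import r gives the robot as it stands.
- The arm moves only by the tool move_arm, never from a script. Its arguments are lists of equal length, an entry for each row: "slide": the shift along the tool's x, y, z in m, a list of three; "roll": the turn about the tool's z in rad. A call has 1 to 20 rows; each row shifts and turns the commanded pose from where the row before left it, along the tool's axes as they then stand; what a row does not reach is not made up. A row lasts 1/10 s, in which the tool goes at most 50 mm and 8.59 degrees, less where a joint would pass 70% of its speed; a pose out of reach is approached as far as the arm can. A call with a gripper value outside its range is refused whole. "claw" is the opening, from 0 (shut) to 1 (fully open), set as the call begins (left out, the last holds). The fingers move at their own pace and stop on an object; the grip force is fixed at half the most. Time passes only in rows, so rows that do not move let the fingers close. It gives the time, the measured TCP pose, the force, the opening and the grip force at its end, in the units of the state.
- r.read_state(): the state, without advancing time (a new reading comes with each control period).
- r.get_image(name): name is "scene" or "top" or "wrist"; returns a dict with "color" (480x640x3 uint8, red, green, blue), "fx", "fy", "cx", "cy" (pixels), "xyz" and "orientation" of the camera in the world; the wrist camera has in their place "mount" (4x4, takes a point from camera to tool coordinates, whose origin is the TCP and whose axes are the flange's). Camera axes: x right, y down, z forward; pixel columns grow to the right and rows downward; lengths in m; the calibration is good to about 2 mm. A picture is of the moment at which its call begins: read the wrist's pose just before it. There is no depth.
- r.job_done(): hands the job in; it is judged then, once.
The state is a dict: "time_s": time; "joints": joint angles; "joint_velocities": joint speeds; "tau": joint torques, N m; "tool_pos": TCP position; "tool_rot": TCP orientation; "force": force on the tool from outside, world axes, zero at the start; "ft_torque": the same for the moment, N m; "width": finger opening in m; "grasp_force": force on a finger pad.
Only numpy, scipy, OpenCV 4.12 (cv2) and the standard library are available. Lean on these libraries where they do the work, as an engineer would, in place of code of your own. Each camera call takes 0.05 s, during which the arm holds its last target. There are 200 camera calls.

## Task

Pack the wooden carry caddy for finishing the plaster cast: thread the two tape rolls onto the steel spindle, the big roll at the bottom and the small one on top of it, stand the closed pot with the lid upright in the round cup, and lay the cork sanding block, grip side up, flat in the rectangular bay. The wire reel with flanges, the empty pot without a lid and the plain wooden offcut do not belong in the caddy: leave them where they are.

Things in the scene. Friction and masses are not known exactly. Their poses are not given: they have to be found in the camera images.
- wide_roll: The big roll of pale paper tape, lying flat: a ring with a brown core, 64 mm outside, with a 32 mm hole, 36 mm high. Origin: centre of its underside, z up along its axis. Round, so its yaw does not matter. About 120 g.
- narrow_roll: The small roll of pale paper tape, lying flat: a ring with a brown core, 52 mm outside, with a 32 mm hole, only 18 mm high. Origin: centre of its underside, z up along its axis. About 60 g.
- pot: The closed plastic pot: upright cylinder 54 mm across, 60 mm high with its lid on. Straight sided. Origin: centre of its underside, z up. About 180 g.
- sanding_block: The cork sanding block: a flat base 96 x 52 mm, 16 mm thick, with an upright grip ridge on top, 80 mm long, 28 mm wide, from 16 to 46 mm above the underside. Long along its x, the ridge is gripped across its y. Origin: centre of its underside, z up. About 120 g.
- wire_reel: Look-alike, leave alone: reel of wire standing on end, two cardboard flanges 64 mm across (4 mm thick) with a thinner 40 mm drum between, 36 mm high. No open hole: only a dark spot in the middle. Origin: centre of its underside.
- empty_pot: Look-alike, leave alone: pot of the same size as the closed one (54 mm across, 60 mm high) but open at the top and empty. Origin: centre of its underside.
- offcut: Look-alike, leave alone: plain rectangular wooden offcut 96 x 52 x 30 mm, no grip ridge, long along its x. Origin: centre of its underside.
- spindle: Holder for the tape rolls: flat plate 116 (x) x 100 (y) mm, 4 mm thick, with an upright steel post 18 mm in diameter at its centre, tapered tip 74 mm above the origin. Rolls rest on the plate, 4 mm above the origin. Origin: centre of the plate's underside, 6 mm above the bench; x across the caddy, y along it. The three holders are fixed in a row along the caddy, 118 mm apart, in any order.
- cup: Holder for the pot: round grey cup, 72 mm inside, 80 mm outside, rim 24 mm and inner floor 4 mm above its origin. Origin: centre of its underside, 6 mm above the bench; x across the caddy, y along it. The caddy round the holders is a fixed plywood tray, 156 mm (x) by 372 mm (y) outside, walls 6 mm thick and up to 30 mm above the bench, centred on the middle holder.
- bay: Holder for the sanding block: low rectangular tray, 112 (x) x 68 (y) mm inside, 120 x 76 mm outside, walls up to 16 mm and inner floor 4 mm above its origin. Origin: centre of its underside, 6 mm above the bench; long side along its x, across the caddy. Either way round will do for the block. Fixed.
Mind the look-alikes: they are no part of the job. What is shaped like the narrow_roll but blue or yellow is not meant.

How it is judged:
By the outcome, as a careful person would: the job done as asked, in the order asked, and still so for the second after the job is handed in, with the robot touching nothing.
It also fails if it takes over 109 s, if anything falls off the work surface, if the arm or the gripper's body presses on something with over 40 N, if the wrist force passes 120 N, or if a joint passes its speed limit or range.

## Working session

There is one attempt and no reset: what is moved stays moved. The work goes in short steps, Python scripts to look and compute and a tool call to move; the robot and the scene stay as the last step left them, time stands still between calls to the robot, and variables do not carry over. Pictures are saved under pics/ and viewed, at most 14 in all, crops included, and the job is handed in when it is done.

Besides the shell and the picture viewer there is one more tool, called after "Request:" as name(argument=value, ...) on one line, values as JSON. move_arm: Moves the arm, as the interface text tells. Its arguments: {"type":"object","properties":{"slide":{"type":"array"},"roll":{"type":"array"},"claw":{"type":"number"}},"required":["slide","roll"]}

```bash
ls; mkdir -p pics
cat > h.py <<'E'
import numpy as np,cv2
from scipy.spatial.transform import Rotation as R
from cell import r
def save(name,fn):
    im=r.get_image(name); cv2.imwrite('pics/'+fn,im['color'][:,:,::-1]); return im
def ray(im,u,v,z):
    d=np.array([(u-im['cx'])/im['fx'],(v-im['cy'])/im['fy'],1.])
    o=np.array(im['xyz']); d=R.from_euler('xyz',im['orientation']).as_matrix()@d
    return o+d*(z-o[2])/d[2]
E
python3 - <<'E'
from h import *
import pickle
for n in('top','scene'):
    im=save(n,n+'0.png'); pickle.dump({k:v for k,v in im.items() if k!='color'},open(n+'.pkl','wb'))
    print({k:v for k,v in im.items() if k!='color'})
print(r.read_state())
E
```

```text
pics
{'fx': 473.45198951872806, 'fy': 473.45198951872806, 'cx': 305.3526106298644, 'cy': 243.6256426897389, 'xyz': array([ 0.38958362, -0.01399493,  0.88172107]), 'orientation': array([-3.03394053e+00,  1.57224447e-03, -1.55972460e+00])}
{'fx': 466.1703415813696, 'fy': 466.1703415813696, 'cx': 320.8789830788584, 'cy': 238.58097913749378, 'xyz': array([0.79390271, 0.38298502, 0.81012442]), 'orientation': array([-2.58204267, -0.01477431,  2.47731376])}
{'time_s': 0.1, 'joints': array([-1.37439008e+00,  2.77112730e-01, -2.77546467e-02,  1.26802902e+00,
        1.50581431e-05,  1.46736023e+00]), 'joint_velocities': array([ 0.00116905, -0.00169355,  0.00236883,  0.00174374, -0.00053876,
        0.00028563]), 'tau': array([ 1.04078779e-03, -4.46709931e+01,  2.96127766e+01,  8.49429838e-03,
        9.81631928e-06, -1.19765403e-06]), 'tool_pos': array([ 0.18444195, -0.59643408,  0.24123173]), 'tool_rot': array([-3.13950537e+00, -2.31812964e-04,  2.99842094e-01]), 'force': array([-0.22889974, -0.61177206, -0.89911397]), 'ft_torque': array([-0.06250755, -0.02793714,  0.00475421]), 'grasp_force': 0.0, 'width': 0.08533704357120805}
```

View pics/top0.png

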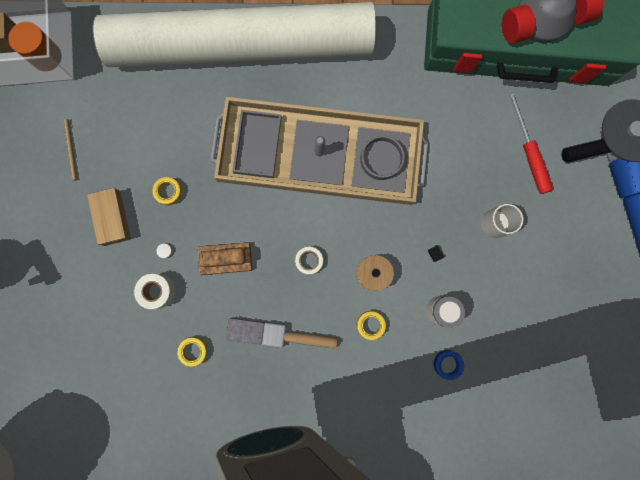

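View pics/scene0.png

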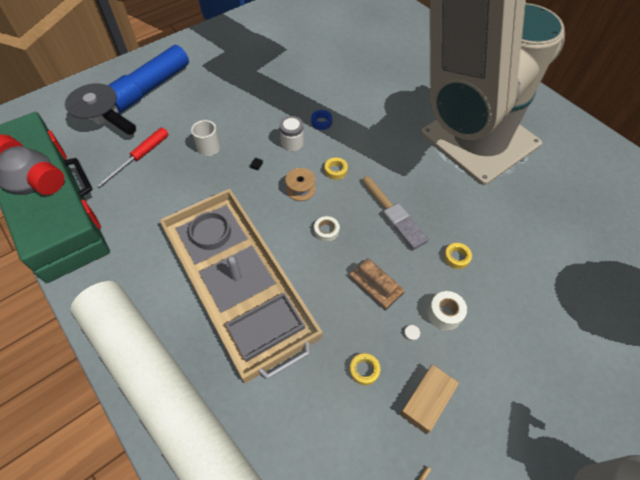

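Image right is −y and up is +x. Candidates in the top picture:
- **Wide roll:** white ring (152,291), versus the wire reel (376,272).
- **Narrow roll:** white ring (310,260), versus yellow rings (167,190), (192,351), (371,325) and blue (449,364).
- **Pot:** lidded (448,311), versus the open one (505,219).
- **Block:** cork with ridge (225,258), versus the offcut (107,216).

I'll check these choices in close crops.

Run:
```python
import cv2
im=cv2.imread('pics/top0.png')
cv2.imwrite('pics/c1.png',cv2.resize(im[90:210,205:435],None,fx=3.4,fy=3.4,interpolation=cv2.INTER_CUBIC))
a=[im[y-30:y+30,x-40:x+40] for x,y in((152,291),(310,260),(448,311),(225,258))]
a=[cv2.resize(i,None,fx=5,fy=5,interpolation=cv2.INTER_CUBIC) for i in a]
cv2.imwrite('pics/c2.png',cv2.vconcat([cv2.hconcat(a[:2]),cv2.hconcat(a[2:])]))
```

```text
(no output)
```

View pics/c1.png

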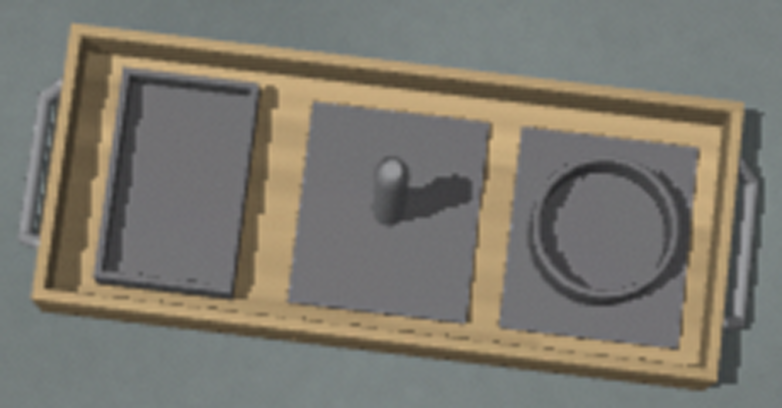

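View pics/c2.png

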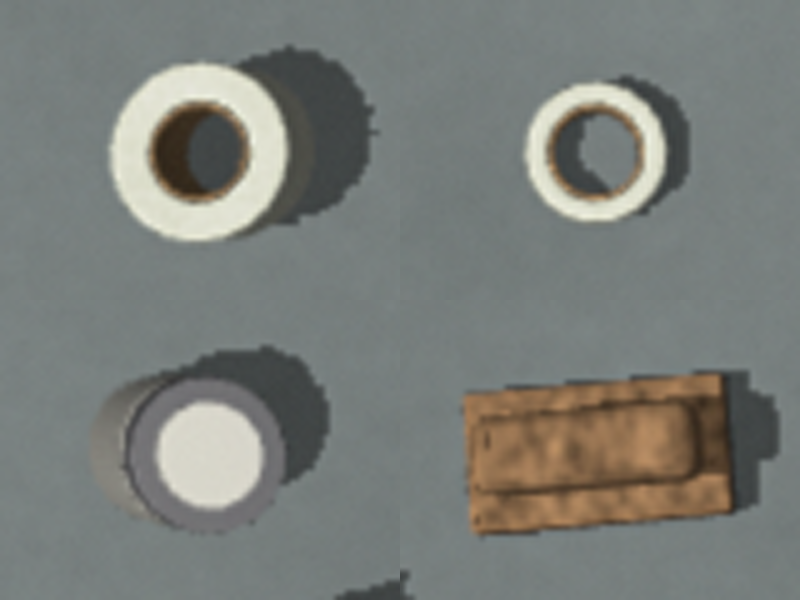

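All four choices match: open white rings with a brown core, a pot with a white-topped lid, and cork with a ridge. The caddy order is bay, spindle, cup from left to right.

Run:
```python
from h import *
import pickle
im=pickle.load(open('top.pkl','rb'))
np.set_printoptions(precision=4,suppress=True)
def q(i,x,y,z):
    ox,oy=((112,261),(270,230),(408,281),(185,228))[i]
    return ray(im,ox+(x+.5)/5-.5,oy+(y+.5)/5-.5,z)
def c(x,y,z): return ray(im,205+(x+.5)/3.4-.5,90+(y+.5)/3.4-.5,z)
print('wide',q(0,199.5,152,.036),'narrow',q(1,196,151,.018),'pot',q(2,208,155,.060))
b=np.array([q(3,x-400,y-300,.016) for x,y in((463,393),(722,373),(733,512),(477,535))])
print('block',b.mean(0),np.linalg.norm(np.diff(b,axis=0),axis=1),'yaw',np.degrees(np.arctan2(*(b[1]+b[2]-b[0]-b[3])[[1,0]])))
print('ridge',q(3,185,147,.046))
for n,z,p in(('plate',.010,((314,101),(491,122),(469,322),(289,301))),('bay',.022,((123,68),(260,86),(234,297),(95,282))),('tray',.030,((72,24),(745,102),(715,384),(33,300)))):
    a=np.array([c(x,y,z) for x,y in p]); d=(a[1]+a[2]-a[0]-a[3])
    print(n,a.mean(0),np.linalg.norm(np.diff(a,axis=0),axis=1),np.degrees(np.arctan2(d[1],d[0])))
print('tip',c(393,167,.080),'cup',c(611,232,.030))
print(r.read_state()['time_s'])
im=r.get_image('wrist');print(im['mount'],im['fx'],im['cx'],im['cy'])
```

```text
wide [0.3932 0.261  0.036 ] narrow [ 0.4532 -0.0182  0.018 ] pot [ 0.3636 -0.2602  0.06  ]
block [0.4546 0.1366 0.016 ] [0.0955 0.0514 0.0938] yaw -84.58402206568817
ridge [0.4544 0.1363 0.046 ]
plate [ 0.659  -0.0365  0.01  ] [0.0998 0.1149 0.1001] -96.28863879248405
bay [0.6701 0.0808 0.022 ] [0.0767 0.12   0.0764] -96.41081689735891
tray [ 0.6583 -0.0358  0.03  ] [0.372  0.1581 0.3702] -96.4001510322636
tip [ 0.6605 -0.0357  0.08  ] cup [ 0.6423 -0.1556  0.03  ]
0.1
[[-0.0001 -0.9547 -0.2977  0.0758]
 [ 1.     -0.0002  0.0003 -0.0003]
 [-0.0004 -0.2977  0.9547 -0.1323]
 [ 0.      0.      0.      1.    ]] 348.80144106300855 316.5023034027517 244.90756072329557
```

Measurements agree with the nominal sizes. I'll keep the listed order: wide roll, narrow roll, pot, block. First I turn the tool to yaw ≈ 3.03, aligned with the caddy.

Request:
move_arm(slide=[[0,0,0],[0,0,0],[0,0,0],[0,0,0],[0,0,0],[0,0,0],[0,0,0],[0,0,0],[0,0,0],[0,0,0],[0,0,0],[0,0,0],[0,0,0],[0,0,0],[0,0,0],[0,0,0],[0,0,0],[0,0,0],[0,0,0],[0,0,0]], roll=[-0.14,-0.14,-0.14,-0.14,-0.14,-0.14,-0.14,-0.14,-0.14,-0.14,-0.14,-0.14,-0.14,-0.14,-0.14,-0.14,-0.14,-0.14,-0.14,-0.07], claw=1)

```text
time_s: 2.15
tool_pos: [0.1845, -0.5968, 0.2418]
tool_rot: [3.141, -0.0, 3.034]
force: [1.1, 0.1, 0.4]
width: 0.0855
grasp_force: 0.0
```

```bash
cat >> h.py <<'E'
def go(*wps):
    "tool-frame shifts in mm through world waypoints from the present pose"
    s=r.read_state(); p=np.array(s['tool_pos']); M=R.from_euler('xyz',s['tool_rot'])
    print('t',round(s['time_s'],2),'pos',np.round(p*1e3,1),'rot',np.round(s['tool_rot'],4),'w',round(s['width'],4),'g',round(s['grasp_force'],1),'F',np.round(s['force'],1))
    for w in wps:
        d=np.array(w)-p; print(w,np.round(M.inv().apply(d)*1e3,1)); p=np.array(w)
E
python3 -c "
from h import *
go((.45,-.05,.242),(.393,.261,.15),(.393,.261,.016))"
```

```text
t 2.15 pos [ 184.5 -596.8  241.8] rot [ 3.1407e+00 -3.0000e-04  3.0339e+00] w 0.0855 g 0.0 F [1.1 0.1 0.4]
(0.45, -0.05, 0.242) [-2.052e+02  5.722e+02  3.000e-01]
(0.393, 0.261, 0.15) [ 90.1 303.   92.3]
(0.393, 0.261, 0.016) [-0.00e+00 -1.00e-01  1.34e+02]
```

Request:
move_arm(slide=[[-0.0128,0.0358,0],[-0.0128,0.0358,0],[-0.0128,0.0358,0],[-0.0128,0.0358,0],[-0.0128,0.0358,0],[-0.0128,0.0358,0],[-0.0128,0.0358,0],[-0.0128,0.0358,0],[-0.0128,0.0358,0],[-0.0128,0.0358,0],[-0.0128,0.0358,0],[-0.0128,0.0358,0],[-0.0128,0.0358,0],[-0.0128,0.0358,0],[-0.0128,0.0358,0],[-0.0128,0.0358,0]], roll=[0,0,0,0,0,0,0,0,0,0,0,0,0,0,0,0])

```text
time_s: 3.75
tool_pos: [0.4522, -0.0492, 0.2422]
tool_rot: [-3.141, -0.0, 3.03]
force: [1.0, 0.3, -0.5]
width: 0.0858
grasp_force: 0.0
```

Request:
move_arm(slide=[[0.009,0.0303,0.009],[0.009,0.0303,0.009],[0.009,0.0303,0.009],[0.009,0.0303,0.009],[0.009,0.0303,0.009],[0.009,0.0303,0.009],[0.009,0.0303,0.009],[0.009,0.0303,0.009],[0.009,0.0303,0.009],[0.009,0.0303,0.009],[0,0,0],[0,0,0]], roll=[0,0,0,0,0,0,0,0,0,0,0,0])

```text
time_s: 4.95
tool_pos: [0.3957, 0.2605, 0.1519]
tool_rot: [-3.14, -0.001, 3.032]
force: [-0.6, 0.7, -0.0]
width: 0.0853
grasp_force: 0.0
```

```bash
python3 -c "
from h import *
go((.393,.261,.016))
save('wrist','w1.png')"
```

```text
t 4.95 pos [395.7 260.5 151.9] rot [-3.1405e+00 -9.0000e-04  3.0315e+00] w 0.0853 g 0.0 F [-0.6  0.7 -0. ]
(0.393, 0.261, 0.016) [  2.7   0.3 135.9]
```

View pics/w1.png

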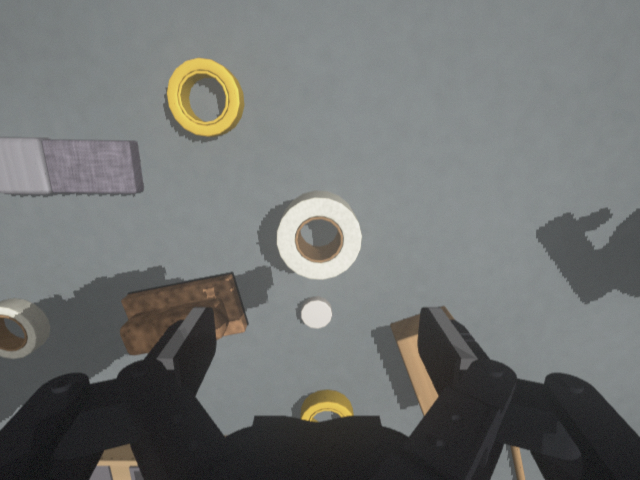

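The wrist view shows the white roll centred at about (319,238) between the open fingers, with the puck at (316,313). I'll cross-check its position through the mount calibration.

```bash
cat >> h.py <<'E'
def wray(u,v,z,s=None):
    s=s or r.read_state(); im=r.get_image('wrist'); T=np.eye(4)
    T[:3,:3]=R.from_euler('xyz',s['tool_rot']).as_matrix(); T[:3,3]=s['tool_pos']; T=T@im['mount']
    d=T[:3,:3]@[(u-im['cx'])/im['fx'],(v-im['cy'])/im['fy'],1]; o=T[:3,3]
    return np.round(o+d*(z-o[2])/d[2],4)
E
python3 -c "
from h import *
print(wray(319,238,.036))"
```

```text
[0.3921 0.2624 0.036 ]
```

Request:
move_arm(slide=[[0.003,0.001,0.01],[0,0,0.014],[0,0,0.014],[0,0,0.014],[0,0,0.014],[0,0,0.014],[0,0,0.014],[0,0,0.014],[0,0,0.014],[0,0,0.014],[0,0,0],[0,0,0]], roll=[0,0,0,0,0,0,0,0,0,0,0,0])

```text
time_s: 6.25
tool_pos: [0.3932, 0.261, 0.0161]
tool_rot: [-3.141, -0.001, 3.029]
force: [0.7, -0.1, -0.6]
width: 0.0852
grasp_force: 0.0
```

Request:
move_arm(slide=[[0,0,0],[0,0,0],[0,0,0],[0,0,0],[0,0,0],[0,0,0],[0,0,0],[0,0,0],[0,0,0],[0,0,0]], roll=[0,0,0,0,0,0,0,0,0,0], claw=0)

```text
time_s: 7.25
tool_pos: [0.3944, 0.262, 0.0178]
tool_rot: [3.141, 0.002, 3.03]
force: [-1.1, -2.2, 5.9]
width: 0.0632
grasp_force: 64.9
```

Request:
move_arm(slide=[[0,0,-0.008],[0,0,-0.016],[0,0,-0.016],[0,0,-0.016],[0,0,-0.016],[0,0,-0.016],[0,0,-0.016],[0,0,-0.016],[0,0,-0.016],[0,0,-0.014],[0,0,0]], roll=[0,0,0,0,0,0,0,0,0,0,0])

```text
time_s: 8.35
tool_pos: [0.3951, 0.2626, 0.169]
tool_rot: [3.139, 0.005, 3.03]
force: [0.2, -0.3, -1.0]
width: 0.0628
grasp_force: 65.8
```

```bash
python3 -c "
from h import *
go((.6595,-.036,.17),(.6595,-.036,.12),(.6595,-.036,.026))
save('wrist','w2.png')"
```

```text
t 8.35 pos [395.1 262.6 169. ] rot [3.1387 0.0046 3.0299] w 0.0628 g 65.8 F [ 0.2 -0.3 -1. ]
(0.6595, -0.036, 0.17) [-296.  -267.2   -0.4]
(0.6595, -0.036, 0.12) [ 0.2 -0.1 50. ]
(0.6595, -0.036, 0.026) [ 0.4 -0.3 94. ]
```

View pics/w2.png

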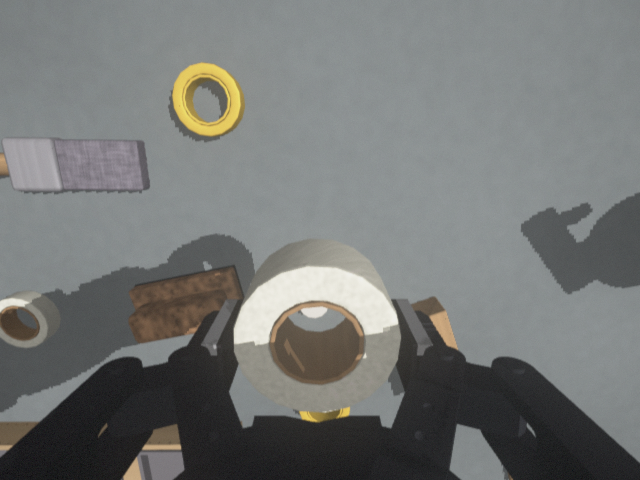

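The roll is held level, with its hole at about (317,343).

```bash
python3 -c "
from h import *
print(wray(317,343,.1885), r.read_state()['tool_pos'])"
```

```text
[0.3904 0.2629 0.1885] [0.3936188 0.2617954 0.1666857]
```

Request:
move_arm(slide=[[-0.0211,-0.0191,0],[-0.0211,-0.0191,0],[-0.0211,-0.0191,0],[-0.0211,-0.0191,0],[-0.0211,-0.0191,0],[-0.0211,-0.0191,0],[-0.0211,-0.0191,0],[-0.0211,-0.0191,0],[-0.0211,-0.0191,0],[-0.0211,-0.0191,0],[-0.0211,-0.0191,0],[-0.0211,-0.0191,0],[-0.0211,-0.0191,0],[-0.0211,-0.0191,0],[0,0,0],[0,0,0]], roll=[0,0,0,0,0,0,0,0,0,0,0,0,0,0,0,0])

```text
time_s: 10.05
tool_pos: [0.6564, -0.0372, 0.1647]
tool_rot: [3.141, -0.003, 3.029]
force: [-0.1, 0.0, -1.9]
width: 0.0632
grasp_force: 65.8
```

```bash
python3 -c "
from h import *
go((.6595,-.036,.12),(.6595,-.036,.026))
save('wrist','w3.png')"
```

```text
t 10.05 pos [656.4 -37.2 164.7] rot [ 3.1411e+00 -2.9000e-03  3.0288e+00] w 0.0632 g 65.8 F [-0.1  0.  -1.9]
(0.6595, -0.036, 0.12) [-3.   1.5 44.7]
(0.6595, -0.036, 0.026) [-0.3 -0.  94. ]
```

View pics/w3.png

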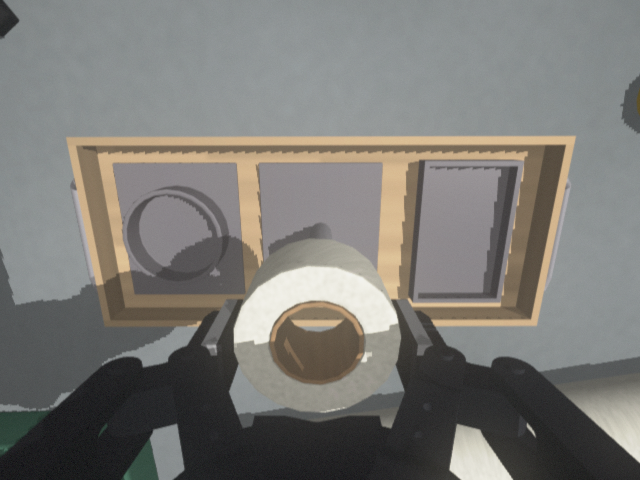

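The wrist view shows the caddy square to the tool: tray corners (68,137), (575,137), (535,325), (106,325), cup (176,237), spindle plate between x = 259 and 382. Cross-checking.

```bash
python3 -c "
from h import *
a=np.array([wray(u,v,.03) for u,v in((68,137),(575,137),(535,325),(106,325))]);print(a, a.mean(0))
print(wray(176,237,.03)); print(wray(259,163,.01),wray(382,163,.01))
b=np.array([wray(u,v,.022) for u,v in((417,161),(523,161),(501,302),(411,300))]);print('bay',b.mean(0))
go()"
```

```text
[[ 0.5599 -0.2088  0.03  ]
 [ 0.6013  0.1607  0.03  ]
 [ 0.7559  0.1432  0.03  ]
 [ 0.7152 -0.2262  0.03  ]] [ 0.658075 -0.032775  0.03    ]
[ 0.6445 -0.1478  0.03  ]
[ 0.5961 -0.076   0.01  ] [0.6073 0.0226 0.01  ]
bay [0.672075 0.083025 0.022   ]
t 10.65 pos [657.2 -36.8 166.4] rot [3.1416e+00 2.0000e-04 3.0300e+00] w 0.0627 g 65.8 F [-0.5  0.3 -1.2]
```

Request:
move_arm(slide=[[-0.0035,0.0028,0],[0,0,0.015],[0,0,0.015],[0,0,0.015],[0,0,0.01],[0,0,0.01],[0,0,0.01],[0,0,0.01],[0,0,0.01],[0,0,0.01],[0,0,0.01],[0,0,0.01],[0,0,0.006],[0,0,0.004],[0,0,0],[0,0,0]], roll=[0,0,0,0,0,0,0,0,0,0,0,0,0,0,0,0])

```text
time_s: 12.25
tool_pos: [0.6613, -0.0346, 0.0316]
tool_rot: [-3.142, 0.001, 3.03]
force: [0.4, 0.8, -1.4]
width: 0.0628
grasp_force: 65.9
```

Request:
move_arm(slide=[[0,0,0.003],[0,0,0.002],[0,0,0]], roll=[0,0,0])

```text
time_s: 12.55
tool_pos: [0.6618, -0.0347, 0.0279]
tool_rot: [-3.142, 0.002, 3.03]
force: [-1.4, 1.3, 5.4]
width: 0.0631
grasp_force: 66.4
```

Request:
move_arm(slide=[[0,0,0],[0,0,0],[0,0,0],[0,0,0],[0,0,0],[0,0,0],[0,0,0],[0,0,-0.01],[0,0,-0.02],[0,0,-0.02],[0,0,-0.02],[0,0,-0.02],[0,0,-0.02],[0,0,-0.02],[0,0,0]], roll=[0,0,0,0,0,0,0,0,0,0,0,0,0,0,0], claw=1)

```text
time_s: 14.05
tool_pos: [0.6637, -0.0349, 0.1608]
tool_rot: [-3.141, 0.008, 3.03]
force: [0.1, 0.6, -0.4]
width: 0.0853
grasp_force: 0.0
```

```bash
python3 -c "
from h import *
go((.453,-.017,.14),(.453,-.017,.010))
save('top','t2.png')"
```

```text
t 14.05 pos [663.7 -34.9 160.8] rot [-3.1413  0.0076  3.0298] w 0.0853 g 0.0 F [ 0.1  0.6 -0.4]
(0.453, -0.017, 0.14) [211.5  -5.7  19.2]
(0.453, -0.017, 0.01) [  1.   0. 130.]
```

View pics/t2.png

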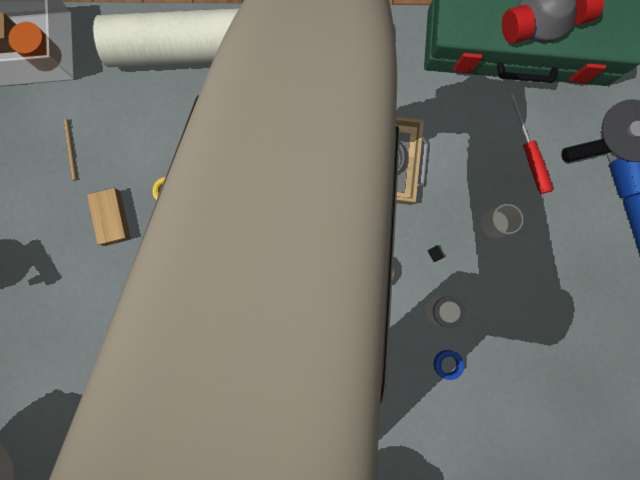

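The arm hides the spindle in the top view; I'll check it with the wrist camera on the way. Now to the narrow roll.

Request:
move_arm(slide=[[0.0176,-0.0005,0],[0.0176,-0.0005,0],[0.0176,-0.0005,0],[0.0176,-0.0005,0],[0.0176,-0.0005,0],[0.0176,-0.0005,0.003],[0.0176,-0.0005,0.004],[0.0176,-0.0005,0.004],[0.0176,-0.0005,0.004],[0.0176,-0.0005,0.004],[0.0176,-0.0005,0],[0.0176,-0.0005,0],[0,0,0],[0,0,0]], roll=[0,0,0,0,0,0,0,0,0,0,0,0,0,0])

```text
time_s: 15.5
tool_pos: [0.4503, -0.0169, 0.1367]
tool_rot: [3.142, -0.0, 3.03]
force: [-0.9, -0.6, -0.1]
width: 0.0855
grasp_force: 0.0
```

```bash
python3 -c "
from h import *
go((.453,-.017,.010))
save('wrist','w4.png')"
```

```text
t 15.5 pos [450.3 -16.9 136.7] rot [ 3.1415e+00 -3.0000e-04  3.0297e+00] w 0.0855 g 0.0 F [-0.9 -0.6 -0.1]
(0.453, -0.017, 0.01) [ -2.8   0.2 126.7]
```

View pics/w4.png

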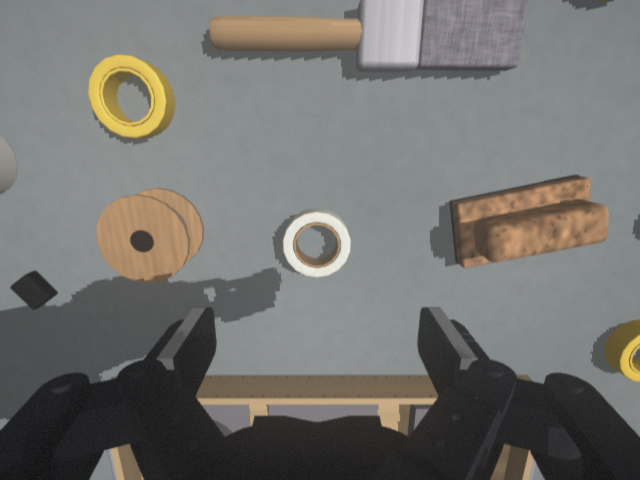

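The narrow roll is at (316,244), well clear of the reel at (142,240). Descending on it.

Request:
move_arm(slide=[[-0.002,0,0.014],[0,0,0.014],[0,0,0.014],[0,0,0.014],[0,0,0.014],[0,0,0.014],[0,0,0.014],[0,0,0.014],[0,0,0.01],[0,0,0.004],[0,0,0],[0,0,0]], roll=[0,0,0,0,0,0,0,0,0,0,0,0])

```text
time_s: 16.75
tool_pos: [0.4531, -0.0173, 0.0116]
tool_rot: [-3.142, 0.001, 3.03]
force: [0.2, 0.2, -0.3]
width: 0.0858
grasp_force: 0.0
```

Request:
move_arm(slide=[[0,0,0],[0,0,0],[0,0,0],[0,0,0],[0,0,0],[0,0,0],[0,0,0],[0,0,0],[0,0,0],[0,0,0]], roll=[0,0,0,0,0,0,0,0,0,0], claw=0)

```text
time_s: 17.75
tool_pos: [0.453, -0.0173, 0.0125]
tool_rot: [-3.141, 0.001, 3.03]
force: [-2.1, 0.8, 8.0]
width: 0.0498
grasp_force: 60.5
```

Request:
move_arm(slide=[[0,0,-0.01],[0,0,-0.02],[0,0,-0.02],[0,0,-0.02],[0,0,-0.02],[0,0,-0.02],[0,0,-0.02],[0,0,-0.02],[0,0,0],[0,0,0]], roll=[0,0,0,0,0,0,0,0,0,0])

```text
time_s: 18.75
tool_pos: [0.4526, -0.0172, 0.1615]
tool_rot: [-3.142, 0.001, 3.03]
force: [-0.8, 0.6, -0.6]
width: 0.0497
grasp_force: 62.2
```

```bash
python3 -c "
from h import *
go((.661,-.0345,.16),(.661,-.0345,.06))
save('wrist','w5.png')"
```

```text
t 18.75 pos [452.6 -17.2 161.5] rot [-3.1416e+00  1.2000e-03  3.0298e+00] w 0.0497 g 62.2 F [-0.8  0.6 -0.6]
(0.661, -0.0345, 0.16) [-209.     6.1    1.8]
(0.661, -0.0345, 0.06) [  0.1   0.  100. ]
```

Request:
move_arm(slide=[[-0.019,0.0006,0],[-0.019,0.0006,0],[-0.019,0.0006,0],[-0.019,0.0006,0],[-0.019,0.0006,0],[-0.019,0.0006,0],[-0.019,0.0006,0],[-0.019,0.0006,0],[-0.019,0.0006,0],[-0.019,0.0006,0],[-0.019,0,0],[0,0,0],[0,0,0]], roll=[0,0,0,0,0,0,0,0,0,0,0,0,0])

```text
time_s: 20.1
tool_pos: [0.6595, -0.0344, 0.1594]
tool_rot: [3.141, -0.004, 3.03]
force: [0.1, -0.7, -0.5]
width: 0.0496
grasp_force: 62.2
```

```bash
python3 -c "
from h import *
go((.661,-.0345,.10),(.661,-.0345,.06))
save('wrist','w6.png')"
```

```text
t 20.1 pos [659.5 -34.4 159.4] rot [ 3.1414 -0.0038  3.0298] w 0.0496 g 62.2 F [ 0.1 -0.7 -0.5]
(0.661, -0.0345, 0.1) [-1.8  0.  59.4]
(0.661, -0.0345, 0.06) [-0.2 -0.  40. ]
```

View pics/w6.png

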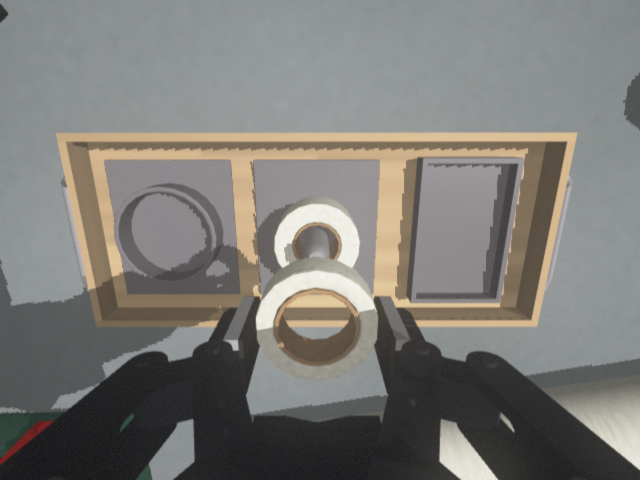

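The wide roll is threaded on the post at (316,243), and the narrow one is held level above it. Lowering.

Request:
move_arm(slide=[[-0.0015,0,0.012],[0,0,0.012],[0,0,0.01],[0,0,0.01],[0,0,0.01],[0,0,0.01],[0,0,0.01],[0,0,0.01],[0,0,0.01],[0,0,0.004],[0,0,0],[0,0,0]], roll=[0,0,0,0,0,0,0,0,0,0,0,0])

```text
time_s: 21.35
tool_pos: [0.6626, -0.0348, 0.0635]
tool_rot: [-3.142, 0.0, 3.03]
force: [0.3, -0.3, 0.1]
width: 0.0495
grasp_force: 62.2
```

Request:
move_arm(slide=[[0,0,0.003],[0,0,0.002],[0,0,0]], roll=[0,0,0])

```text
time_s: 21.65
tool_pos: [0.6628, -0.0348, 0.0587]
tool_rot: [-3.142, 0.001, 3.03]
force: [0.2, -0.3, 0.6]
width: 0.0497
grasp_force: 62.3
```

Request:
move_arm(slide=[[0,0,0],[0,0,0],[0,0,0],[0,0,0],[0,0,0],[0,0,0],[0,0,0],[0,0,-0.01],[0,0,-0.02],[0,0,-0.02],[0,0,-0.02],[0,0,-0.02],[0,0,-0.02],[0,0,0],[0,0,0]], roll=[0,0,0,0,0,0,0,0,0,0,0,0,0,0,0], claw=1)

```text
time_s: 23.15
tool_pos: [0.6627, -0.0348, 0.169]
tool_rot: [-3.142, 0.002, 3.03]
force: [0.0, 0.1, 0.1]
width: 0.0855
grasp_force: 0.0
```

```bash
python3 -c "
from h import *
go((.3636,-.259,.17),(.3636,-.259,.036))
save('wrist','w7.png')"
```

```text
t 23.15 pos [662.7 -34.8 169. ] rot [-3.1416e+00  1.6000e-03  3.0298e+00] w 0.0855 g 0.0 F [0.  0.1 0.1]
(0.3636, -0.259, 0.17) [ 272.2 -256.2   -1.4]
(0.3636, -0.259, 0.036) [  0.2   0.  134. ]
```

View pics/w7.png

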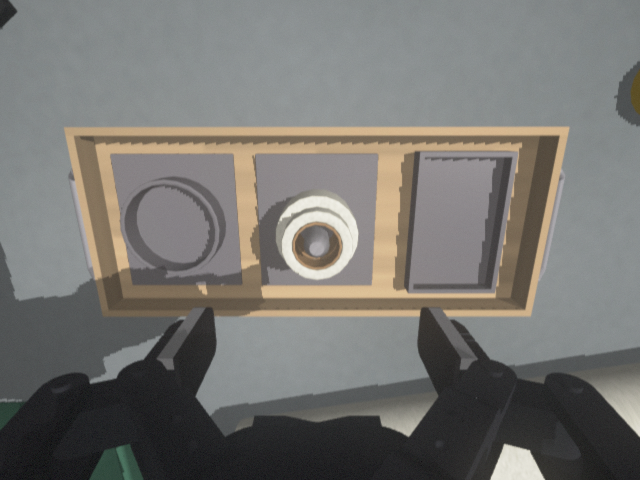

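The narrow roll sits on the wide one around the post at (317,245). On to the pot.

Request:
move_arm(slide=[[0.0194,-0.0183,0],[0.0194,-0.0183,0],[0.0194,-0.0183,0],[0.0194,-0.0183,0],[0.0194,-0.0183,0],[0.0194,-0.0183,0],[0.0194,-0.0183,0],[0.0194,-0.0183,0],[0.0194,-0.0183,0],[0.0194,-0.0183,0],[0.0194,-0.0183,0],[0.0194,-0.0183,0],[0.0194,-0.0183,0],[0.0194,-0.0183,0],[0,0,0],[0,0,0]], roll=[0,0,0,0,0,0,0,0,0,0,0,0,0,0,0,0])

```text
time_s: 24.8
tool_pos: [0.363, -0.2585, 0.1673]
tool_rot: [3.14, -0.001, 3.028]
force: [1.1, -0.3, 0.8]
width: 0.0853
grasp_force: 0.0
```

```bash
python3 -c "
from h import *
go((.3636,-.259,.036))
im=save('wrist','w8.png')
g=cv2.medianBlur(cv2.cvtColor(im['color'],cv2.COLOR_RGB2GRAY),5)
c=cv2.HoughCircles(g[:310],cv2.HOUGH_GRADIENT,1,40,param1=100,param2=25,minRadius=20,maxRadius=60); print(c)
[print(wray(x,y,.06)) for x,y,_ in c[0][:3]]
"
```

```text
t 24.8 pos [ 363.  -258.5  167.3] rot [ 3.1400e+00 -1.3000e-03  3.0284e+00] w 0.0853 g 0.0 F [ 1.1 -0.3  0.8]
(0.3636, -0.259, 0.036) [ -0.8  -0.6 131.3]
[[[315.5 247.5  24.4]
  [285.5 113.5  33.6]
  [467.5 179.5  32.9]]]
[ 0.3638 -0.2589  0.06  ]
[ 0.2719 -0.268   0.06  ]
[ 0.3276 -0.1506  0.06  ]
```

Request:
move_arm(slide=[[-0.001,0,0.015],[0,0,0.014],[0,0,0.014],[0,0,0.014],[0,0,0.014],[0,0,0.014],[0,0,0.014],[0,0,0.014],[0,0,0.01],[0,0,0.006],[0,0,0],[0,0,0]], roll=[0,0,0,0,0,0,0,0,0,0,0,0])

```text
time_s: 26.2
tool_pos: [0.3652, -0.2593, 0.0396]
tool_rot: [-3.141, 0.0, 3.03]
force: [-0.0, 0.3, -0.1]
width: 0.0854
grasp_force: 0.0
```

Request:
move_arm(slide=[[0,0,0],[0,0,0],[0,0,0],[0,0,0],[0,0,0],[0,0,0],[0,0,0],[0,0,0],[0,0,0],[0,0,0]], roll=[0,0,0,0,0,0,0,0,0,0], claw=0)

```text
time_s: 27.2
tool_pos: [0.3654, -0.2598, 0.0403]
tool_rot: [-3.14, 0.001, 3.03]
force: [0.0, -0.4, 6.2]
width: 0.0521
grasp_force: 63.1
```

Request:
move_arm(slide=[[0,0,-0.01],[0,0,-0.02],[0,0,-0.02],[0,0,-0.02],[0,0,-0.02],[0,0,-0.02],[0,0,-0.02],[0,0,-0.01],[0,0,0],[0,0,0]], roll=[0,0,0,0,0,0,0,0,0,0])

```text
time_s: 28.2
tool_pos: [0.3644, -0.2588, 0.1788]
tool_rot: [3.141, -0.001, 3.03]
force: [-0.8, -0.2, -1.2]
width: 0.0523
grasp_force: 63.1
```

```bash
python3 -c "
from h import *
go((.6455,-.152,.17),(.6455,-.152,.046))"
```

```text
t 28.2 pos [ 364.4 -258.8  178.8] rot [ 3.1411e+00 -6.0000e-04  3.0297e+00] w 0.0523 g 63.1 F [-0.8 -0.2 -1.2]
(0.6455, -0.152, 0.17) [-267.4  137.5    8.7]
(0.6455, -0.152, 0.046) [-1.00e-01 -1.00e-01  1.24e+02]
```

Request:
move_arm(slide=[[-0.0191,0.0098,0],[-0.0191,0.0098,0],[-0.0191,0.0098,0],[-0.0191,0.0098,0],[-0.0191,0.0098,0],[-0.0191,0.0098,0],[-0.0191,0.0098,0],[-0.0191,0.0098,0],[-0.0191,0.0098,0],[-0.0191,0.0098,0],[-0.0191,0.0098,0],[-0.0191,0.0098,0],[-0.0191,0.0098,0],[-0.0191,0.0098,0],[0,0,0],[0,0,0]], roll=[0,0,0,0,0,0,0,0,0,0,0,0,0,0,0,0])

```text
time_s: 29.8
tool_pos: [0.6447, -0.1522, 0.1773]
tool_rot: [3.141, -0.004, 3.03]
force: [0.1, 0.4, -1.4]
width: 0.0519
grasp_force: 63.1
```

```bash
python3 -c "
from h import *
go((.6455,-.152,.05))"
```

```text
t 29.8 pos [ 644.7 -152.2  177.3] rot [ 3.1412 -0.0038  3.0303] w 0.0519 g 63.1 F [ 0.1  0.4 -1.4]
(0.6455, -0.152, 0.05) [ -1.2   0.2 127.3]
```

Request:
move_arm(slide=[[-0.001,0,0.015],[0,0,0.015],[0,0,0.015],[0,0,0.015],[0,0,0.012],[0,0,0.01],[0,0,0.01],[0,0,0.01],[0,0,0.01],[0,0,0.008],[0,0,0.003],[0,0,0],[0,0,0]], roll=[0,0,0,0,0,0,0,0,0,0,0,0,0])

```text
time_s: 31.1
tool_pos: [0.6472, -0.1528, 0.0566]
tool_rot: [-3.141, 0.001, 3.03]
force: [-0.2, 0.1, -1.5]
width: 0.0518
grasp_force: 63.2
```

Request:
move_arm(slide=[[0,0,0.003],[0,0,0.002],[0,0,0.001],[0,0,0]], roll=[0,0,0,0])

```text
time_s: 31.5
tool_pos: [0.6469, -0.1527, 0.0504]
tool_rot: [-3.142, 0.0, 3.03]
force: [-0.4, 0.3, -2.1]
width: 0.0522
grasp_force: 63.2
```

Request:
move_arm(slide=[[0,0,0.001],[0,0,0]], roll=[0,0])

```text
time_s: 31.7
tool_pos: [0.6469, -0.1527, 0.0503]
tool_rot: [-3.141, 0.0, 3.03]
force: [-1.9, 0.2, 5.6]
width: 0.0521
grasp_force: 63.7
```

Request:
move_arm(slide=[[0,0,0],[0,0,0],[0,0,0],[0,0,0],[0,0,0],[0,0,0],[0,0,0],[0,0,-0.01],[0,0,-0.02],[0,0,-0.02],[0,0,-0.02],[0,0,-0.02],[0,0,-0.02],[0,0,-0.01],[0,0,0]], roll=[0,0,0,0,0,0,0,0,0,0,0,0,0,0,0], claw=1)

```text
time_s: 33.2
tool_pos: [0.6483, -0.1532, 0.1719]
tool_rot: [-3.141, 0.004, 3.03]
force: [1.2, 0.5, 0.2]
width: 0.0852
grasp_force: 0.0
```

Request:
move_arm(slide=[[0,0,0],[0,0,0],[0,0,0],[0,0,0],[0,0,0],[0,0,0],[0,0,0],[0,0,0],[0,0,0],[0,0,0],[0,0,0]], roll=[0.137,0.137,0.137,0.137,0.137,0.137,0.137,0.137,0.137,0.132,0])

```text
time_s: 34.3
tool_pos: [0.646, -0.1524, 0.1679]
tool_rot: [-3.139, -0.001, 1.665]
force: [-0.7, -0.6, 0.1]
width: 0.0855
grasp_force: 0.0
```

```bash
python3 -c "
from h import *
go((.4545,.1375,.17),(.4545,.1375,.034))"
```

```text
t 34.3 pos [ 646.  -152.4  167.9] rot [-3.1394e+00 -9.0000e-04  1.6650e+00] w 0.0855 g 0.0 F [-0.7 -0.6  0.1]
(0.4545, 0.1375, 0.17) [ 306.7 -163.4   -1.5]
(0.4545, 0.1375, 0.034) [-1.00e-01  3.00e-01  1.36e+02]
```

Request:
move_arm(slide=[[0.0192,-0.0102,0],[0.0192,-0.0102,0],[0.0192,-0.0102,0],[0.0192,-0.0102,0],[0.0192,-0.0102,0],[0.0192,-0.0102,0],[0.0192,-0.0102,0],[0.0192,-0.0102,0],[0.0192,-0.0102,0],[0.0192,-0.0102,0],[0.0192,-0.0102,0],[0.0192,-0.0102,0],[0.0192,-0.0102,0],[0.0192,-0.0102,0],[0.0192,-0.0102,0],[0.0192,-0.0102,0],[0,0,0],[0,0,0]], roll=[0,0,0,0,0,0,0,0,0,0,0,0,0,0,0,0,0,0])

```text
time_s: 36.1
tool_pos: [0.4553, 0.1382, 0.1694]
tool_rot: [3.141, 0.0, 1.666]
force: [-0.3, 0.7, -0.1]
width: 0.0855
grasp_force: 0.0
```

```bash
python3 -c "
from h import *
go((.4545,.1375,.034))
save('wrist','w9.png')"
```

```text
t 36.1 pos [455.3 138.2 169.4] rot [3.1409e+00 5.0000e-04 1.6665e+00] w 0.0855 g 0.0 F [-0.3  0.7 -0.1]
(0.4545, 0.1375, 0.034) [ -0.6  -0.9 135.4]
```

View pics/w9.png

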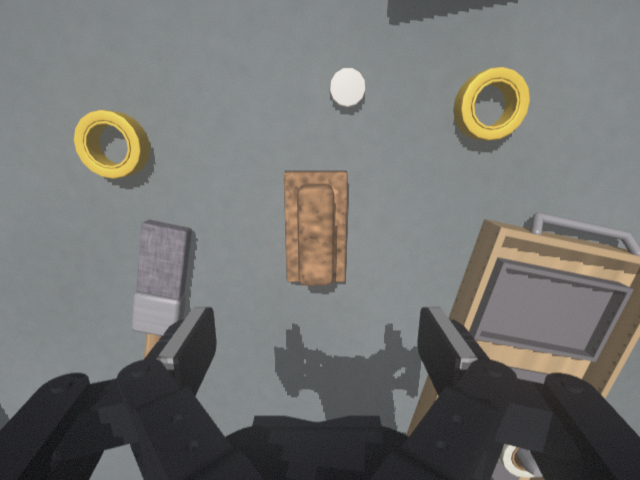

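The block lies aligned with the tool, ridge up and centred at (317,233). Descending to grip the ridge.

Request:
move_arm(slide=[[-0.001,-0.001,0.015],[0,0,0.015],[0,0,0.015],[0,0,0.015],[0,0,0.015],[0,0,0.015],[0,0,0.015],[0,0,0.015],[0,0,0.01],[0,0,0.004],[0,0,0],[0,0,0]], roll=[0,0,0,0,0,0,0,0,0,0,0,0])

```text
time_s: 37.35
tool_pos: [0.4553, 0.1367, 0.0358]
tool_rot: [3.141, -0.0, 1.665]
force: [0.8, 0.4, 0.2]
width: 0.0853
grasp_force: 0.0
```

Request:
move_arm(slide=[[0,0,0],[0,0,0],[0,0,0],[0,0,0],[0,0,0],[0,0,0],[0,0,0],[0,0,0],[0,0,0],[0,0,0],[0,0,0],[0,0,0]], roll=[0,0,0,0,0,0,0,0,0,0,0,0], claw=0)

```text
time_s: 38.55
tool_pos: [0.4553, 0.1369, 0.0358]
tool_rot: [3.14, -0.0, 1.665]
force: [0.5, 0.2, 5.5]
width: 0.027
grasp_force: 60.6
```

Request:
move_arm(slide=[[0,0,-0.01],[0,0,-0.02],[0,0,-0.02],[0,0,-0.02],[0,0,-0.02],[0,0,-0.02],[0,0,-0.01],[0,0,0]], roll=[0,0,0,0,0,0,0,0])

```text
time_s: 39.35
tool_pos: [0.4555, 0.1368, 0.1566]
tool_rot: [3.139, -0.0, 1.665]
force: [-0.3, 0.4, -0.8]
width: 0.0269
grasp_force: 59.9
```

Request:
move_arm(slide=[[0,0,0],[0,0,0],[0,0,0],[0,0,0],[0,0,0],[0,0,0],[0,0,0],[0,0,0],[0,0,0],[0,0,0],[0,0,0],[0,0,0]], roll=[-0.125,-0.125,-0.125,-0.125,-0.125,-0.125,-0.125,-0.125,-0.125,-0.125,-0.115,0])

```text
time_s: 40.55
tool_pos: [0.4534, 0.1365, 0.1538]
tool_rot: [-3.141, -0.003, 3.03]
force: [-0.4, 0.5, -1.4]
width: 0.0264
grasp_force: 59.8
```

```bash
python3 -c "
from h import *
go((.6715,.0825,.15),(.6715,.0825,.046))"
```

```text
t 40.55 pos [453.4 136.5 153.8] rot [-3.1408e+00 -2.8000e-03  3.0296e+00] w 0.0264 g 59.8 F [-0.4  0.5 -1.4]
(0.6715, 0.0825, 0.15) [-222.8  -29.3    3.2]
(0.6715, 0.0825, 0.046) [-3.00e-01  1.00e-01  1.04e+02]
```

Request:
move_arm(slide=[[-0.0186,-0.0024,0],[-0.0186,-0.0024,0],[-0.0186,-0.0024,0],[-0.0186,-0.0024,0],[-0.0186,-0.0024,0],[-0.0186,-0.0024,0],[-0.0186,-0.0024,0],[-0.0186,-0.0024,0],[-0.0186,-0.0024,0],[-0.0186,-0.0024,0],[-0.0186,-0.0024,0],[-0.0186,-0.0024,0],[0,0,0],[0,0,0]], roll=[0,0,0,0,0,0,0,0,0,0,0,0,0,0])

```text
time_s: 41.95
tool_pos: [0.6723, 0.0831, 0.154]
tool_rot: [-3.141, -0.003, 3.028]
force: [-0.2, 0.3, -0.5]
width: 0.027
grasp_force: 59.8
```

```bash
python3 -c "
from h import *
go((.6715,.0825,.06),(.6715,.0825,.046))
save('wrist','w10.png')"
```

```text
t 41.95 pos [672.3  83.1 154. ] rot [-3.1413e+00 -2.8000e-03  3.0281e+00] w 0.027 g 59.8 F [-0.2  0.3 -0.5]
(0.6715, 0.0825, 0.06) [ 0.4 -0.7 94. ]
(0.6715, 0.0825, 0.046) [-0.  0. 14.]
```

View pics/w10.png

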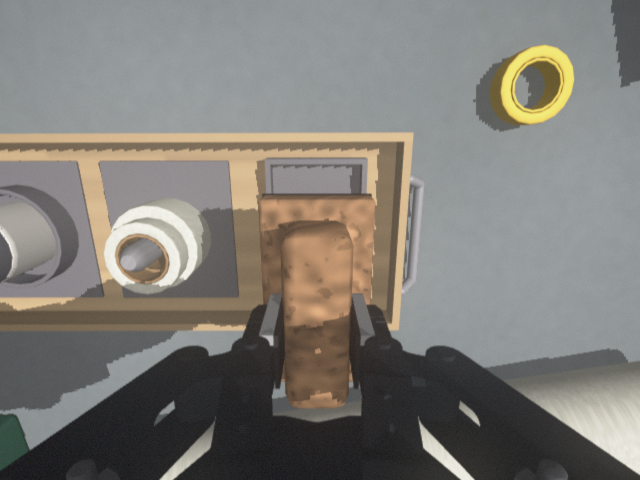

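The block is level and square over the bay (centre x ≈ 317), and the pot stands in the cup at the left. Lowering.

Request:
move_arm(slide=[[0,-0.0005,0.012],[0,0,0.012],[0,0,0.012],[0,0,0.012],[0,0,0.012],[0,0,0.01],[0,0,0.01],[0,0,0.01],[0,0,0.008],[0,0,0.004],[0,0,0],[0,0,0]], roll=[0,0,0,0,0,0,0,0,0,0,0,0])

```text
time_s: 43.2
tool_pos: [0.6735, 0.0827, 0.0536]
tool_rot: [3.142, 0.001, 3.03]
force: [0.0, 0.0, -0.6]
width: 0.0267
grasp_force: 59.8
```

Request:
move_arm(slide=[[0.001,0,0.003],[0,0,0.003],[0,0,0.002],[0,0,0]], roll=[0,0,0,0])

```text
time_s: 43.6
tool_pos: [0.6723, 0.0828, 0.0459]
tool_rot: [3.142, 0.0, 3.03]
force: [-0.8, -0.6, 2.6]
width: 0.027
grasp_force: 60.1
```

Contact force is only 2.6 N, so the block is on the floor. Releasing, rising and backing off so the top camera has a clear view.

Request:
move_arm(slide=[[0,0,0],[0,0,0],[0,0,0],[0,0,0],[0,0,0],[0,0,0],[0,0,0],[0,0,0],[0,0,0],[0,0,-0.01],[0,0,-0.02],[0,0,-0.02],[0,0,-0.02],[0,0,-0.02],[0,0,-0.02],[0,0,-0.02],[0,0,-0.02],[0,0,0]], roll=[0,0,0,0,0,0,0,0,0,0,0,0,0,0,0,0,0,0], claw=1)

```text
time_s: 45.4
tool_pos: [0.6747, 0.0829, 0.2]
tool_rot: [3.141, 0.008, 3.03]
force: [0.1, -0.0, 0.2]
width: 0.0855
grasp_force: 0.0
```

Request:
move_arm(slide=[[0.01,0.02,0],[0.01,0.02,0],[0.01,0.02,0],[0.01,0.02,0],[0.01,0.02,0],[0.01,0.02,0],[0.01,0.02,0],[0.01,0.02,0],[0.01,0.02,0],[0.01,0.02,0],[0.01,0.02,0],[0.01,0.02,0],[0.01,0.02,0],[0.01,0.02,0],[0.01,0.02,0],[0.01,0.02,0],[0.01,0.02,0],[0.01,0.02,0],[0,0,0],[0,0,0]], roll=[0,0,0,0,0,0,0,0,0,0,0,0,0,0,0,0,0,0,0,0])

```text
time_s: 47.4
tool_pos: [0.5329, 0.4605, 0.1944]
tool_rot: [-3.14, -0.001, 3.031]
force: [-0.3, -0.3, 0.4]
width: 0.0855
grasp_force: 0.0
```

```bash
python3 -c "
from h import *
go()
save('top','t3.png')"
```

```text
t 47.4 pos [532.9 460.5 194.4] rot [-3.1402e+00 -7.0000e-04  3.0307e+00] w 0.0855 g 0.0 F [-0.3 -0.3  0.4]
```

View pics/t3.png

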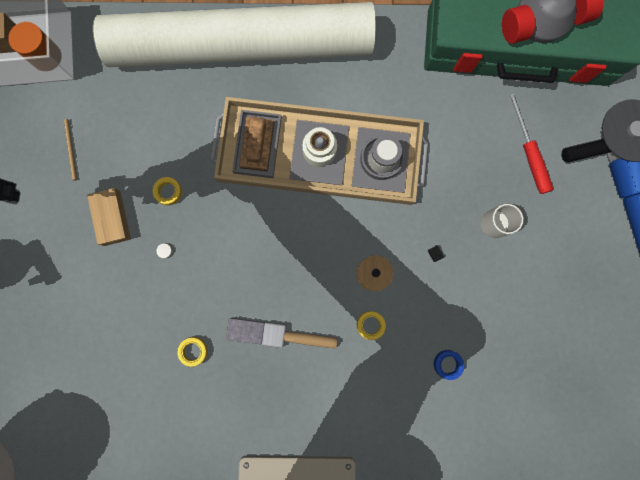

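The final view shows the block in the bay (257,142), both rolls on the spindle (320,147), and the pot upright in the cup (385,153). The reel, empty pot and offcut have not moved. Handing in.

```bash
python3 -c "
from h import *
print(r.job_done())"
```

```text
the job is handed in; nothing more can be done
None
```

The caddy is packed and handed in at about 47 s: big roll then small roll on the spindle, closed pot upright in the cup, sanding block grip side up in the bay, look-alikes untouched.

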